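Pin the swing-over head of the tart press

ROBOT

A 6-joint arm with a two-finger parallel gripper is mounted at the origin on a cart in front of the work surface, level with it; the furniture and walls round the work are solid. World frame = base frame: x ahead of the robot, y to its left, z up, the work surface at z = 0. Lengths are in m, angles in degrees, forces in N, time in s.
With the tool pointing down it reaches from about 0.275 to 0.725 m from the base axis. Payload 15.9 kg.
Tool frame: the origin (TCP) lies between the finger pads; the fingertips stand nose_length ahead of it and the grasp point (between the pads) is the TCP (nose_length is the distance from the TCP to the fingertips, in m); z points along the fingers, y is the line along which they close (so a half turn about z gives the same grasp; the last joint's range is limited). The gripper opens to 85 mm and grips with 20 to 120 N. Pads are 22 mm wide; open, the fingers measure 114 mm over their backs; the gripper's body (76 mm by 85 mm) begins 54 mm behind the grasp point. The pads swing forward as they close: fully open they stand 13 mm farther back than shut.
Start: joints at [-69.271, 12.198, -1.971, 75.831, 0, 90], TCP at [0.177, -0.468, 0.25] pointing down, gripper open.
Joint ranges: [-170.91, 170.91], [-42.67, 98.43], [-65.05, 77.54], [-120.47, 116.71], [-90, 82.35], [-180, 180]. Speed limits (degrees/s): [108.29, 108.29, 136.94, 147.25, 180, 180].

INTERFACE

Orientations are given as [roll, pitch, yaw] about the fixed x, y, z axes, in that order (R = Rz(yaw) Ry(pitch) Rx(roll)).
In Python, from bench import * gives the robot as it stands.
- The arm moves only by the tool play_rows, never from a script. Its argument "motion" is a list that holds one entry, the list of rows, each a list of 5 numbers: the opening, from 0 (shut) to 1 (fully open), then the shift along the tool's x, y, z in mm, then the turn about the tool's z in degrees. A call has 1 to 8 rows; each row is the pose to reach, as a shift and turn from the pose commanded when the call began, along the tool's axes at that moment; what a row does not reach only later rows make up. A row lasts 1/10 s, in which the tool goes at most 50 mm and 8.59 degrees, less where a joint would pass 70% of its speed; a pose out of reach is approached as far as the arm can. A call with a gripper value outside its range is refused whole. The fingers move at their own pace and stop on an object; the grip force is fixed at half the most. Time passes only in rows, so rows that repeat a pose let the fingers close. It gives the time, the measured TCP pose, the force, the opening and the grip force at its end, in the units of the state.
- get_obs(): the state, without advancing time (a new reading comes with each control period).
- capture(name): name is "side" or "top"; returns a dict with "frame" (384x512x3 uint8, red, green, blue), "camera_matrix" (3x3 intrinsics, pixels), "dist_coeffs" ([k1, k2, p1, p2, k3] as OpenCV has them; the pictures are not rectified), "T" (4x4, takes a point from camera to world coordinates). Camera axes: x right, y up, looking along -z (the intrinsics and any distortion apply to the point x, -y, -z); pixel columns grow to the right and rows downward; lengths in m; the calibration is good to about 2 mm. A picture is of the moment at which its call begins. There is no depth.
- job_done(): hands the job in; it is judged then, once.
The state is a dict: "clock": time; "joint_positions": joint angles; "qd": joint speeds; "tau": joint torques, N m; "eef_pos": TCP position; "orientation": TCP orientation; "ft_force": force on the tool from outside, world axes, zero at the start; "torque": the same for the moment, N m; "opening": finger opening in m; "grasp_force": force on a finger pad.
Only numpy, scipy, OpenCV 4.12 (cv2) and the standard library are available. Lean on these libraries where they do the work, as an engineer would, in place of code of your own. Each camera call takes 0.05 s, during which the arm holds its last target. There are 200 camera calls.

TASK

The head of the small tart press is folded aside: swing it round over the press until it snaps home in its end detent, then take the plain steel pin from its wooden rest block and thread it straight down from above, first through the bushing at the nose of the head and on through the bushing on the base underneath. Finish while still holding the pin there in the gripper: it spans both bushings, with its foot showing below the lower bushing but well clear of the base plate, so that a clip can be fitted to it. Leave the flour shaker, the two custard cups and the ring cutter where they stand.

Things in the scene. Friction and masses are not known exactly. Their poses are not given: they have to be found in the camera images.
- press: tart press fixed to the worktop; origin under the axis of its column, at worktop height; -x points along the base plate from the column to the lug with the lower bushing, z up. Base plate 250 x 110 mm (x from -190 to +60 mm), top at 10 mm; column 44 mm in diameter; round die (84 mm wide, top at 30 mm) centred 83 mm along -x.
- press_head (a joint): swing of the head about the column's upright axis (rad): at 0 it points along +y of the press, growing anticlockwise seen from above; at 1.571 it points along -x on its end stop, the upper bushing over the lower. Stays where left up to 1.2, where a cam lug meets a spring plunger: it resists with up to 0.4 Nm until 1.4; past 1.45 the plunger pulls the head to the stop and holds it there (0.35 Nm).
- head_post (a point): axis of the upright round black grip post on the head, 16 mm in diameter, 100 mm from the column's axis, from 121 to 161 mm over the worktop; this point is at 143 mm. The head is a bar 32 mm wide (105 to 121 mm over the worktop), with a round press plate 76 mm wide below it, reaching down to 81 mm.
- press_pivot (a point): point on the column's upright axis, at the height of the top of the head bar (121 mm over the worktop).
- upper_bushing (a point): mouth of the bushing in the square nose (40 x 40 x 16 mm) of the head, 150 mm from the column's axis: upright through hole 15 mm in diameter with a 3 mm chamfer; this point is the centre of the hole at its top, 121 mm over the worktop.
- lower_bushing (a point): bushing in the lug (36 x 36 x 16 mm) on the base, 150 mm from the column's axis: upright through hole 15 mm in diameter with a 2 mm chamfer; this point is the centre of the hole at its top, 56 mm over the worktop. The lug's underside is at 40 mm; below it, between two side walls, is a gap down to the base plate's top at 10 mm.
- pin_grip (a point): point on the pin's axis, 20 mm below its top and 160 mm above its foot; z axis up along the pin. The pin is a plain round steel rod without a head, 12 mm in diameter, 180 mm long, about 0.15 kg, the foot tapered to 6 mm over its last 6 mm. It starts upright in the rest block (lean under 3 degrees), foot 10 mm over the worktop.
- pin_mid (a point): the middle of the pin, 90 mm above its foot; z axis up along the pin.
- pin_rest: wooden rest block fixed to the worktop, 70 x 70 x 45 mm, origin under its centre; the pin stands in a central blind hole, 13.2 mm in diameter and 35 mm deep.
- flour_shaker: bystander: loose steel flour shaker, 69 mm wide, 106 mm tall; origin under its centre.
- cup_a: bystander: loose custard cup, 59 mm wide, 45 mm tall; origin under its centre.
- cup_b: bystander: loose custard cup, 59 mm wide, 44 mm tall; origin under its centre.
- ring_cutter: bystander: loose steel ring cutter, 71 mm wide, 36 mm tall; origin under its centre.
- pin: the pin as a whole; origin at its foot, z up along the pin.

How it is judged (in metres and radians):
On the way, in this order (a step that is already met when the one before it is completed fails the run):
1. the head is swung out and seated in its end detent (value of joint press_head above 1.53 rad), for 0.2 s.
2. the pin has entered the upper bushing from above, its foot between the two bushings, with the head still seated (value of joint press_head above 1.53 rad and horizontal distance between pin and upper_bushing below 0.007 m and z of pin in the frame of press between 0.05 and 0.104 m and angle between the z axis of pin and the z axis of press, either way round below 0.15 rad), for 0.05 s.
At the end, for the whole second after the job is handed in: Head on its end stop (over 1.53 rad); pin in both bushings (foot and middle within 5 mm of their axes, upright within 0.08 rad), its foot at least 2 mm below the lower lug and 3 mm clear of the base plate; held by the fingers (over 1 N) and still (value of joint press_head above 1.53 rad and horizontal distance between pin and lower_bushing below 0.005 m and horizontal distance between pin_mid and upper_bushing below 0.005 m and angle between the z axis of pin and the z axis of press, either way round below 0.08 rad and z of pin in the frame of press between 0.013 and 0.038 m and contact force between the fingers and pin above 1 N and linear speed of pin below 0.03 m/s); the arm keeps its last pose, push and grip.
It fails at once if the flour shaker is shifted by more than 25 mm (distance of flour_shaker from where it was at the start of the episode above 0.025 m).
It fails at once if a custard cup is shifted by more than 25 mm (distance of cup_a from where it was at the start of the episode above 0.025 m).
It fails at once if a custard cup is shifted by more than 25 mm (distance of cup_b from where it was at the start of the episode above 0.025 m).
It fails at once if the ring cutter is shifted by more than 25 mm (distance of ring_cutter from where it was at the start of the episode above 0.025 m).
It also fails if it takes over 67 s, if anything falls off the work surface, if the arm or the gripper's body presses on something with over 40 N, if the wrist force passes 120 N, or if a joint passes its speed limit or range.

## Working session

There is one attempt and no reset: what is moved stays moved. The work goes in short steps, Python scripts to look and compute and a tool call to move; the robot and the scene stay as the last step left them, time stands still between calls to the robot, and variables do not carry over. Pictures are saved under pics/ and viewed, at most 10 in all, crops included, and the job is handed in when it is done.

Besides the shell and the picture viewer there is one more tool, called after ">>>" by a JSON object that holds its "op" and its "data", one argument or row to a line. play_rows: Moves the arm, as the interface text tells. Its arguments: {"type":"object","properties":{"motion":{"type":"array"}},"required":["motion"]}

```bash
mkdir -p pics; python3 - <<'E'
from bench import *
import cv2,pickle
for n in("top","side"):
    c=capture(n);pickle.dump(c,open(n+".pkl","wb"));cv2.imwrite(f"pics/{n}0.png",cv2.resize(c["frame"][:,:,::-1],(800,600),interpolation=cv2.INTER_CUBIC))
    print(n,c["camera_matrix"],c["dist_coeffs"],c["T"])
print(get_obs())
E
```

```text
top [[381.67006343   0.         252.06283813]
 [  0.         381.67006343 191.96152698]
 [  0.           0.           1.        ]] [-0.01032836  0.          0.          0.          0.        ] [[ 0.01351613  0.99422929 -0.10642106  0.4207138 ]
 [-0.99977615  0.01170498 -0.017625    0.00546811]
 [-0.01627763  0.10663546  0.99416493  1.29775893]
 [ 0.          0.          0.          1.        ]]
side [[482.30302917   0.         260.10623335]
 [  0.         482.30302917 186.22849099]
 [  0.           0.           1.        ]] [0.0030775 0.        0.        0.        0.       ] [[ 0.99859044  0.03268688 -0.04181746  0.4490664 ]
 [-0.05304665  0.58813455 -0.80702156 -1.19660409]
 [-0.00178473  0.8081023   0.58903947  0.98459016]
 [ 0.          0.          0.          1.        ]]
{'clock': 0.1, 'joint_positions': array([-6.92697071e+01,  1.22216402e+01, -2.00371113e+00,  7.58314883e+01,
        5.02982231e-04,  8.99997618e+01]), 'qd': array([-0.02325028, -0.02043519,  0.0503999 , -0.05393177, -0.03940836,
       -0.0377467 ]), 'tau': array([-1.10331865e-03, -6.87242174e+01,  4.87811780e+01,  1.20760087e-02,
        1.85595070e-05, -3.20337028e-05]), 'eef_pos': array([ 0.17688679, -0.46736249,  0.2498751 ]), 'orientation': array([-1.79943160e+02, -5.03218295e-04,  2.07305306e+01]), 'ft_force': array([ 0.68445181, -0.10903026, -0.68577375]), 'torque': array([ 0.00083149, -0.01044837, -0.02559749]), 'grasp_force': 0.0, 'opening': 0.08518215098701344}
```

View pics/top0.png

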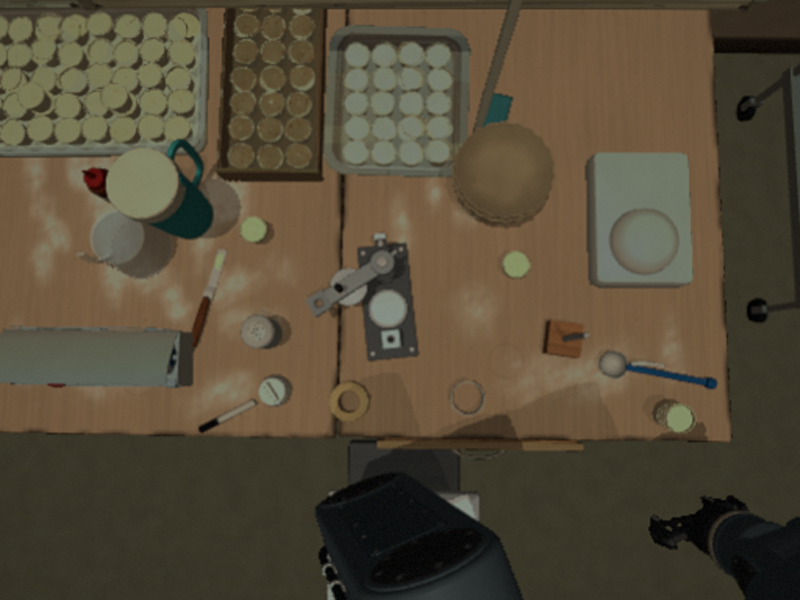

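View pics/side0.png

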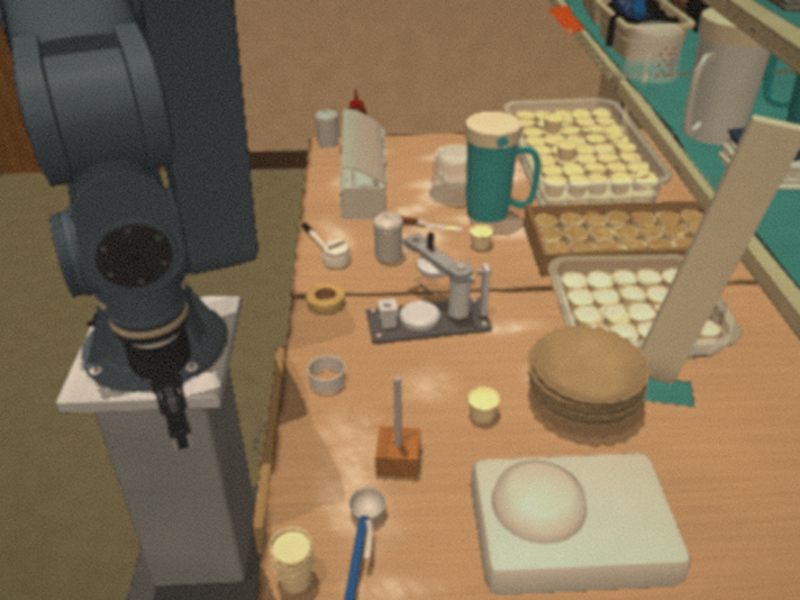

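Top: press column at about (381,262), lug (390,340), head nose (320,302), pin block (565,338), shaker (260,331), cups (254,230) and (516,264), ring (466,396). Side: pin from (398,380) to (400,440), post top at (431,236). Now enlarged crops.

```bash
python3 - <<'E'
import cv2,pickle,numpy as np
t=pickle.load(open("top.pkl","rb"))["frame"][:,:,::-1];s=pickle.load(open("side.pkl","rb"))["frame"][:,:,::-1]
def cr(f,x,y,w,h,k): return cv2.convertScaleAbs(cv2.resize(f[y:y+h,x:x+w],None,fx=k,fy=k,interpolation=cv2.INTER_CUBIC),alpha=1.4)
# top: press 190..290 x 145..235 (x4), pin 335..390 x 195..240 (x4) ; side: press & pin
a=np.zeros((600,800,3),np.uint8)
A=cr(t,190,145,90,90,5);a[:450,:450]=A
B=cr(t,340,195,50,45,5);a[:225,460:710]=B
C=cr(s,235,230,45,80,4);a[235:555,460:640]=C
cv2.imwrite("pics/c1.png",a)
cv2.imwrite("pics/c2.png",cr(s,230,140,95,85,7)[:595,:665])
E
```

```text
(no output)
```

View pics/c1.png

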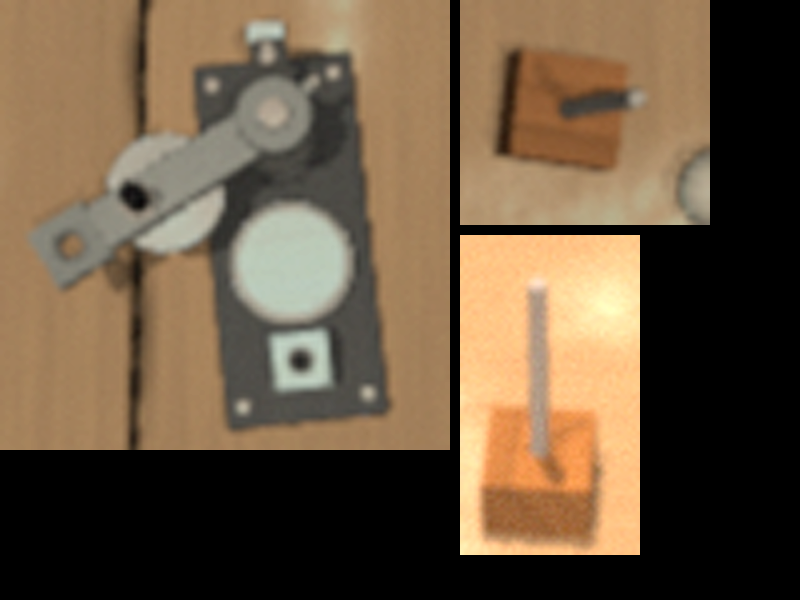

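View pics/c2.png

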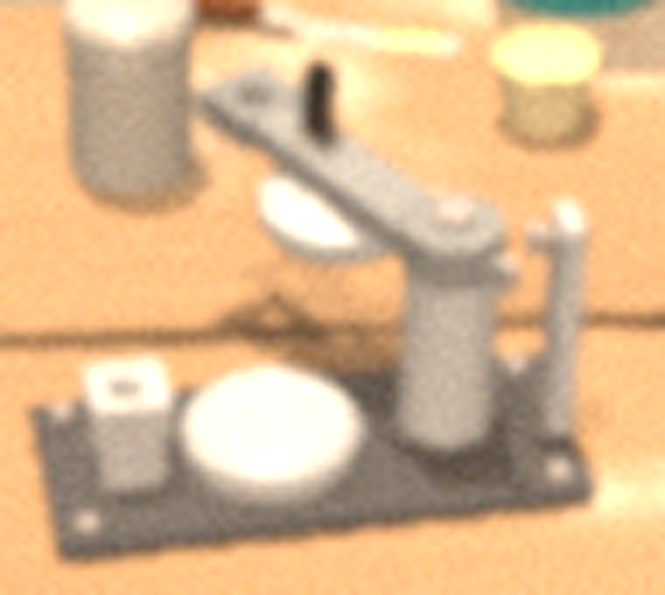

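Crop 1 (×5): cap (270,112), upper bushing (70,245), lower bushing (300,360), die (292,262), pin top (637,97), pin root (567,108). Crop 2 (×7): cap (458,210), upper bushing (257,93), lower bushing (127,386), die (272,430). Fit the poses.

```bash
cat > h.py <<'E'
import cv2,pickle,numpy as np
from scipy.optimize import least_squares
def proj(c,P):
    T=c["T"];q=(np.atleast_2d(P)-T[:3,3])@T[:3,:3]
    q=q*[1,-1,-1]
    return cv2.projectPoints(q,np.zeros(3),np.zeros(3),c["camera_matrix"],np.array(c["dist_coeffs"]))[0][:,0]
def px(d,k,off,org=(0,0)): return (np.array(d,float)-org+.5)/k-.5+off
def R(a): return np.array([[np.cos(a),-np.sin(a)],[np.sin(a),np.cos(a)]])
def press(p):
    x,y,yaw,th=p; f=lambda X,Y,z:np.r_[R(yaw)@[X,Y]+[x,y],z]
    h=lambda r,z:f(-r*np.sin(th),r*np.cos(th),z)
    return dict(cap=f(0,0,.121),up=h(.15,.121),post=h(.1,.161),postm=h(.1,.143),low=f(-.15,0,.056),die=f(-.083,0,.03))
E
python3 - <<'E'
from h import *
t=pickle.load(open("top.pkl","rb"));s=pickle.load(open("side.pkl","rb"))
T=dict(cap=(270,112),up=(70,245),low=(300,360),die=(292,262));S=dict(cap=(458,210),up=(257,93),low=(127,386),die=(272,430),post=(318,66))
def res(p):
    m=press(p)
    return np.r_[[proj(t,m[k])[0]-px(v,5,(190,145)) for k,v in T.items()],[proj(s,m[k])[0]-px(v,7,(230,140)) for k,v in S.items()]].ravel()
r=least_squares(res,[.5,.03,0,.5]);print(r.x,np.degrees(r.x[2:]));print(res(r.x).reshape(-1,2).round(2))
for k,v in press(r.x).items():print(k,v.round(4))
o=(340,195)
obs=[(t,px((637,97),5,o,(460,0)),1),(t,px((567,108),5,o,(460,0)),0),(s,px((538,286),4,(235,230),(460,235)),1),(s,px((540,453),4,(235,230),(460,235)),0)]
f=lambda p:np.r_[[proj(c,np.r_[p[:2],.19] if k else np.r_[p[2:],.045])[0]-q for c,q,k in obs]].ravel()
r=least_squares(f,[.4,-.2,.4,-.2]);print(r.x,f(r.x).round(2))
# bystanders
def gp(c,u,z):
    g=lambda p:(proj(c,np.r_[p,z])[0]-u)
    return least_squares(g,[.4,0]).x
for n,u,z in(("shaker",(260,331),.106),("cupa",(254,230),.045),("cupb",(516,264),.045),("ring",(466,396),.036),("tape",(350,401),.03),("spoon",(613,363),.03)):print(n,gp(t,np.array(u)*.64,z).round(3))
E
```

```text
[0.62299252 0.05353604 0.14322282 0.44756166] [ 8.20606296 25.64339424]
[[ 0.09  0.57]
 [-0.41  0.11]
 [ 0.71 -0.46]
 [-0.12 -0.45]
 [-0.45  3.04]
 [-0.57 -0.41]
 [ 0.46 -0.06]
 [ 0.2  -2.41]
 [ 0.14 -0.47]]
cap [0.623  0.0535 0.121 ]
up [0.5394 0.1781 0.121 ]
post [0.5673 0.1366 0.161 ]
postm [0.5673 0.1366 0.143 ]
low [0.4745 0.0321 0.056 ]
die [0.5408 0.0417 0.03  ]
[ 0.47917518 -0.33327411  0.47910838 -0.33331689] [ 0.79  0.1   1.23  0.1   0.06 -0.98  0.04 -1.31]
shaker [0.482 0.294]
cupa [0.702 0.33 ]
cupb [ 0.635 -0.23 ]
ring [ 0.356 -0.126]
tape [0.342 0.117]
spoon [ 0.428 -0.435]
```

```bash
python3 - <<'E'
from h import *
t=pickle.load(open("top.pkl","rb"));s=pickle.load(open("side.pkl","rb"))
T=dict(up=(70,245),low=(300,360),c1=(352,53),c2=(195,70),c3=(228,430),c4=(388,412),capz=(270,112));S=dict(up=(257,93),low=(127,386),post=(318,66),capz=(458,210))
def M(p):
    m=press(p[:4]);f=lambda X,Y,z:np.r_[R(p[2])@[X,Y]+p[:2],z]
    m.update(c1=f(.06,-.055,.01),c2=f(.06,.055,.01),c3=f(-.19,.055,.01),c4=f(-.19,-.055,.01),capz=f(0,0,p[4]));return m
def res(p):
    m=M(p)
    return np.r_[[proj(t,m[k])[0]-px(v,5,(190,145)) for k,v in T.items()],[proj(s,m[k])[0]-px(v,7,(230,140)) for k,v in S.items()]].ravel()
r=least_squares(res,[.6,.05,.14,.45,.125]);print(r.x);print(res(r.x).reshape(-1,2).round(2))
for k,v in press(r.x[:4]).items():print(k,v.round(4))
for th in (.45,1.571): print(th,np.degrees(r.x[2]+th))
E
```

```text
[0.62193838 0.05090372 0.11381798 0.46306216 0.13475374]
[[ 0.07 -0.11]
 [ 0.16  0.03]
 [-0.07 -0.62]
 [-0.58 -0.76]
 [-0.23  0.12]
 [ 0.34  0.42]
 [ 0.76  0.16]
 [-0.34 -0.18]
 [-0.07 -0.37]
 [ 0.22 -0.17]
 [-0.51 -0.09]]
cap [0.6219 0.0509 0.121 ]
up [0.5401 0.1766 0.121 ]
post [0.5674 0.1347 0.161 ]
postm [0.5674 0.1347 0.143 ]
low [0.4729 0.0339 0.056 ]
die [0.5395 0.0415 0.03  ]
0.45 32.30439052078328
1.571 96.53295935494856
```

```bash
cat >> h.py <<'E'
def rel(o,pts):
    from scipy.spatial.transform import Rotation as Ro
    Rm=Ro.from_euler("xyz",o["orientation"],degrees=True).as_matrix()
    for x,y,z,yaw in pts:
        d=Rm.T@(np.array([x,y,z])-o["eef_pos"])*1e3
        print(d.round(1),"turn",round((o["orientation"][2]-yaw+180)%360-180,1))
PV=np.array([.6219,.0509]);YAW=.114
def arc(th,r=.1):
    a=YAW+np.pi/2+th
    return PV+r*np.array([np.cos(a),np.sin(a)]),np.degrees(a)-180
E
python3 - <<'E'
from h import *
import bench
print([n for n in dir(bench) if n[0]!="_"],getattr(bench,"nose_length",None))
o=bench.get_obs();p,y=arc(.463);print(p,y);rel(o,[(*p,.25,y)])
E
```

```text
['PlanningError', 'capture', 'get_obs', 'job_done', 'nose_length'] 0.019
[0.56734879 0.1347103 ] -56.940335220951496
[ 5.783e+02 -4.249e+02  3.000e-01] turn 77.7
```

>>> {"op": "play_rows", "data": {
  "motion": [
    [[0.35,578,-425,0,78],[0.35,578,-425,0,78],[0.35,578,-425,0,78],[0.35,578,-425,0,78],[0.35,578,-425,0,78],[0.35,578,-425,0,78],[0.35,578,-425,0,78],[0.35,578,-425,0,78]]
  ]
}}

```text
clock: 0.9
eef_pos: [0.3372, -0.2179, 0.2503]
orientation: [-177.0, 0.1, -35.1]
ft_force: [-0.6, -0.6, -0.2]
opening: 0.0299
grasp_force: 0.0
```

```bash
python3 - <<'E'
from h import *
import bench
o=bench.get_obs();print(o["clock"],o["eef_pos"],o["orientation"],o["opening"]);p,y=arc(.463);rel(o,[(*p,.25,y)])
E
```

```text
0.9 [ 0.33716074 -0.21791376  0.25032152] [-1.77000405e+02  1.08465058e-01 -3.51005496e+01] 0.0298960259993579
[ -14.4 -420.3   22.4] turn 21.8
```

>>> {"op": "play_rows", "data": {
  "motion": [
    [[0.35,-14,-420,0,22],[0.35,-14,-420,0,22],[0.35,-14,-420,0,22],[0.35,-14,-420,0,22],[0.35,-14,-420,0,22],[0.35,-14,-420,0,22],[0.35,-14,-420,0,22],[0.35,-14,-420,0,22]]
  ]
}}

```text
clock: 1.7
eef_pos: [0.1964, -0.2377, 0.263]
orientation: [-174.9, 1.2, -55.3]
ft_force: [-0.5, -0.1, -0.0]
opening: 0.0296
grasp_force: 0.0
```

>>> {"op": "play_rows", "data": {
  "motion": [
    [[0.35,0,0,0,0],[0.35,0,0,0,0],[0.35,0,0,0,0]]
  ]
}}

```text
clock: 2.0
eef_pos: [0.197, -0.2385, 0.2629]
orientation: [-174.9, 1.2, -55.3]
ft_force: [0.7, 0.2, -0.2]
opening: 0.0302
grasp_force: 0.0
```

```bash
python3 - <<'E'
from h import *
import bench
o=bench.get_obs();print(o["clock"],o["eef_pos"],o["orientation"],o["opening"]);p,y=arc(.463);rel(o,[(*p,.25,y),(*p,.145,y)])
E
```

```text
2.0 [ 0.19701528 -0.23851089  0.26292333] [-174.90565243    1.22201965  -55.26867092] 0.03017905055770739
[ -95.4 -513.6   60.8] turn 1.7
[ -93.2 -504.3  165.4] turn 1.7
```

```bash
python3 - <<'E'
import bench,cv2
o=bench.get_obs();print(o)
c=bench.capture("top");cv2.imwrite("pics/t2.png",c["frame"][:,:,::-1])
E
```

```text
{'clock': 2.0, 'joint_positions': array([-55.32511433,  -9.50360121, -22.65766106,  78.07298988,
         5.09314135, 179.94334574]), 'qd': array([-0.1584444 ,  0.32746988,  0.01806252,  0.17320643, -0.10363105,
        0.00307242]), 'tau': array([-5.10001919e-03, -3.36193764e+01,  4.83909738e+01,  3.62343276e-01,
        4.50867545e-01, -1.95216643e-05]), 'eef_pos': array([ 0.19701528, -0.23851089,  0.26292333]), 'orientation': array([-174.90565243,    1.22201965,  -55.26867092]), 'ft_force': array([ 0.73549218,  0.2336367 , -0.21951142]), 'torque': array([-0.07202442,  0.08422861,  0.04436783]), 'grasp_force': 0.0, 'opening': 0.03017905055770739}
```

View pics/t2.png

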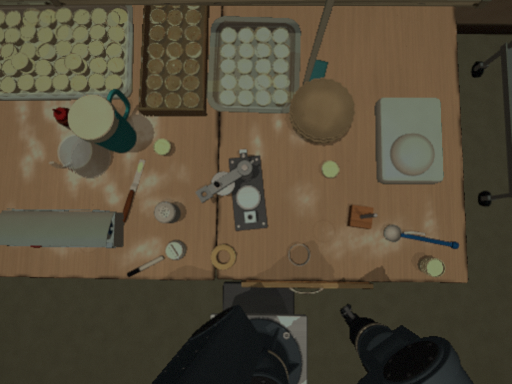

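The picture shows the arm retracted (gripper about (345,312)), with j6 at its 180° limit, so I should use the other half-turn of the grasp. Everything else is undisturbed.

>>> {"op": "play_rows", "data": {
  "motion": [
    [[0.35,0,0,0,-30],[0.35,0,0,0,-30],[0.35,0,0,0,-30],[0.35,0,0,0,-30],[0.35,0,0,0,-30],[0.35,0,0,0,-30]]
  ]
}}

```text
clock: 2.65
eef_pos: [0.1967, -0.2385, 0.2629]
orientation: [-175.0, -1.5, -25.6]
ft_force: [-0.2, -0.0, 0.5]
opening: 0.0297
grasp_force: 0.0
```

```bash
python3 - <<'E'
import bench
o=bench.get_obs();print(o["eef_pos"],o["orientation"],o["joint_positions"])
E
```

```text
[ 0.19669515 -0.23849351  0.26289502] [-174.97264535   -1.45357087  -25.57222333] [-55.36287243  -9.51452667 -22.67018927  78.08738343   5.08336805
 150.09035473]
```

>>> {"op": "play_rows", "data": {
  "motion": [
    [[0.35,120,-45,0,-68],[0.35,120,-45,0,-68],[0.35,120,-45,0,-68],[0.35,120,-45,0,-68],[0.35,120,-45,0,-68],[0.35,120,-45,0,-68],[0.35,120,-45,0,-68],[0.35,120,-45,0,-68]]
  ]
}}

```text
clock: 3.45
eef_pos: [0.3241, -0.2494, 0.2698]
orientation: [-179.5, -5.2, 42.8]
ft_force: [-1.1, 0.1, 0.0]
opening: 0.0299
grasp_force: 0.0
```

>>> {"op": "play_rows", "data": {
  "motion": [
    [[0.35,0,0,0,-68],[0.35,0,0,0,-68],[0.35,0,0,0,-68],[0.35,0,0,0,-68],[0.35,0,0,0,-68],[0.35,0,0,0,-68],[0.35,0,0,0,-68],[0.35,0,0,0,-68]]
  ]
}}

```text
clock: 4.25
eef_pos: [0.3241, -0.2494, 0.2699]
orientation: [175.4, -2.4, 110.9]
ft_force: [0.7, -0.7, -0.2]
opening: 0.0302
grasp_force: 0.0
```

>>> {"op": "play_rows", "data": {
  "motion": [
    [[0.35,0,0,0,-68],[0.35,0,0,0,-68],[0.35,0,0,0,-68],[0.35,0,0,0,-68],[0.35,0,0,0,-68],[0.35,0,0,0,-68],[0.35,0,0,0,-68],[0.35,0,0,0,-68]]
  ]
}}

```text
clock: 5.05
eef_pos: [0.3242, -0.2494, 0.2699]
orientation: [176.0, 3.4, 178.7]
ft_force: [0.3, 0.1, 0.6]
opening: 0.0296
grasp_force: 0.0
```

>>> {"op": "play_rows", "data": {
  "motion": [
    [[0.35,0,0,0,-68],[0.35,0,0,0,-68],[0.35,0,0,0,-68],[0.35,0,0,0,-68],[0.35,0,0,0,-68],[0.35,0,0,0,-68],[0.35,0,0,0,-68],[0.35,0,0,0,-68]]
  ]
}}

```text
clock: 5.85
eef_pos: [0.3242, -0.2494, 0.2699]
orientation: [-178.3, 5.0, -113.1]
ft_force: [0.0, -0.6, -0.3]
opening: 0.0304
grasp_force: 0.0
```

```bash
cat >> h.py <<'E'
def st(o):
    from scipy.spatial.transform import Rotation as Ro
    z=Ro.from_euler("xyz",o["orientation"],degrees=True).as_matrix()[:,2]
    print("t",o["clock"],"pos",o["eef_pos"].round(4),"yaw",round(o["orientation"][2],1),"tilt deg",np.degrees(z[:2]).round(2),"j",o["joint_positions"].round(1),"F",o["ft_force"].round(1),"open",round(o["opening"],4),"g",round(o["grasp_force"],1))
E
python3 -c "
from h import *;import bench;st(bench.get_obs())"
```

```text
t 5.85 pos [ 0.3242 -0.2494  0.2699] yaw -113.1 tilt deg [3.47 3.9 ] j [ -41.4    1.2  -11.9   76.9    5.2 -108.2] F [ 0.  -0.6 -0.3] open 0.0304 g 0.0
```

>>> {"op": "play_rows", "data": {
  "motion": [
    [[0.35,0,0,0,-68],[0.35,0,0,0,-68],[0.35,0,0,0,-68],[0.35,0,0,0,-68],[0.35,0,0,0,-68],[0.35,0,0,0,-68],[0.35,0,0,0,-68],[0.35,0,0,0,-68]]
  ]
}}

```text
clock: 6.65
eef_pos: [0.3241, -0.2495, 0.2699]
orientation: [-174.8, 0.3, -45.1]
ft_force: [0.3, -0.2, 0.7]
opening: 0.0297
grasp_force: 0.0
```

>>> {"op": "play_rows", "data": {
  "motion": [
    [[0.35,0,80,0,-10],[0.35,0,80,0,-10],[0.35,0,80,0,-10]]
  ]
}}

```text
clock: 6.95
eef_pos: [0.3218, -0.2379, 0.263]
orientation: [-177.2, -0.5, -38.7]
ft_force: [0.1, -0.8, -0.1]
opening: 0.0297
grasp_force: 0.0
```

```bash
python3 -c "
from h import *;import bench;st(bench.get_obs())"
```

```text
t 6.95 pos [ 0.3218 -0.2379  0.263 ] yaw -38.7 tilt deg [2.14 1.89] j [-3.860e+01 -1.000e-01 -1.410e+01  7.550e+01  2.800e+00 -1.799e+02] F [ 0.1 -0.8 -0.1] open 0.0297 g 0.0
```

It works: tilt fell from 5.2° to 2.8°. Repeat.

>>> {"op": "play_rows", "data": {
  "motion": [
    [[0.35,0,80,0,-10],[0.35,0,80,0,-10],[0.35,0,80,0,-10]]
  ]
}}

```text
clock: 7.25
eef_pos: [0.3329, -0.206, 0.2597]
orientation: [-179.8, -0.9, -32.0]
ft_force: [0.1, -0.8, -1.1]
opening: 0.0297
grasp_force: 0.0
```

```bash
python3 -c "
from h import *;import bench;st(bench.get_obs())"
```

```text
t 7.25 pos [ 0.3329 -0.206   0.2597] yaw -32.0 tilt deg [ 0.89 -0.3 ] j [ -31.9   -1.5  -15.9   74.7    0.2 -179.9] F [ 0.1 -0.8 -1.1] open 0.0297 g 0.0
```

>>> {"op": "play_rows", "data": {
  "motion": [
    [[0.35,18,-413,0,68],[0.35,18,-413,0,68],[0.35,18,-413,0,68],[0.35,18,-413,0,68],[0.35,18,-413,0,68],[0.35,18,-413,0,68],[0.35,18,-413,0,68],[0.35,18,-413,0,68]]
  ]
}}

```text
clock: 8.05
eef_pos: [0.5316, 0.0808, 0.2607]
orientation: [-179.2, -0.3, -92.5]
ft_force: [0.6, -0.7, 0.3]
opening: 0.0299
grasp_force: 0.0
```

>>> {"op": "play_rows", "data": {
  "motion": [
    [[0.35,0,0,0,68],[0.35,0,0,0,68],[0.35,0,0,0,68],[0.35,0,0,0,68],[0.35,0,0,0,68],[0.35,0,0,0,68],[0.35,0,0,0,68],[0.35,0,0,0,68]]
  ]
}}

```text
clock: 8.85
eef_pos: [0.5308, 0.0789, 0.2606]
orientation: [-179.4, 0.7, -160.5]
ft_force: [0.5, -0.4, 0.7]
opening: 0.0301
grasp_force: 0.0
```

```bash
python3 -c "
from h import *;import bench;o=bench.get_obs();st(o);p,y=arc(.463);rel(o,[(*p,.25,y+180),(*p,.145,y+180)])"
```

```text
t 8.85 pos [0.5308 0.0789 0.2606] yaw -160.5 tilt deg [ 0.8 -0.3] j [  8.7  15.8   4.2  77.6  -0.4 -10.8] F [ 0.5 -0.4  0.7] open 0.0301 g 0.0
[-52.9  40.5  10.8] turn 76.4
[-51.7  41.5 115.8] turn 76.4
```

>>> {"op": "play_rows", "data": {
  "motion": [
    [[0.35,-53,40,11,68],[0.35,-53,40,11,68],[0.35,-53,40,11,68],[0.35,-53,40,11,68],[0.35,-53,40,11,68],[0.35,-53,40,11,68],[0.35,-53,40,11,68],[0.35,-53,40,11,68]]
  ]
}}

```text
clock: 9.65
eef_pos: [0.5672, 0.1345, 0.2496]
orientation: [179.6, 0.8, 131.5]
ft_force: [0.2, 0.3, 0.0]
opening: 0.0299
grasp_force: 0.0
```

```bash
python3 -c "
from h import *;import bench,cv2;o=bench.get_obs();st(o);p,y=arc(.463);rel(o,[(*p,.25,y+180),(*p,.145,y+180)])
c=bench.capture('side');pickle.dump(c,open('s3.pkl','wb'));cv2.imwrite('pics/s3.png',cv2.resize(c['frame'][60:230,180:370,::-1],None,fx=4,fy=3.5,interpolation=cv2.INTER_CUBIC))"
```

```text
t 9.65 pos [0.5672 0.1345 0.2496] yaw 131.5 tilt deg [ 0.79 -0.31] j [13.6 21.6 10.7 78.4 -0.5 62.1] F [0.2 0.3 0. ] open 0.0299 g 0.0
[ 0.1  0.3 -0.4] turn 8.4
[  1.4  -0.5 104.6] turn 8.4
```

View pics/s3.png

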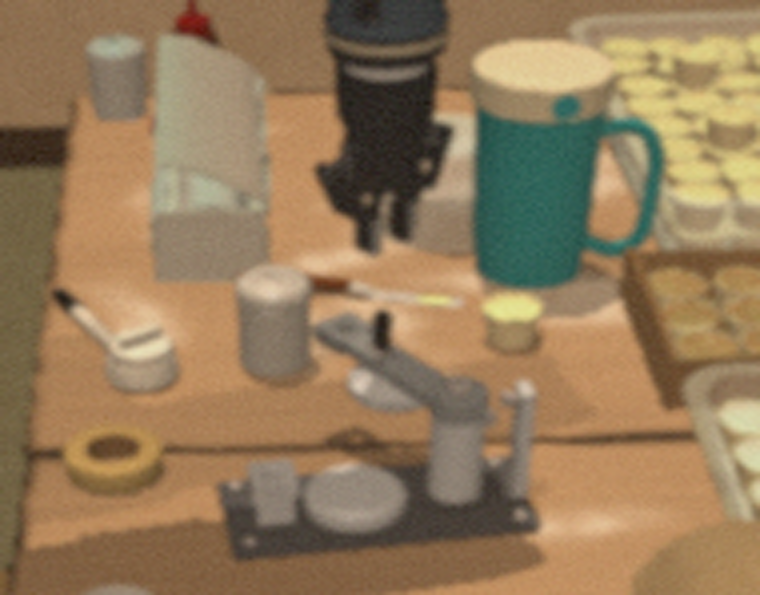

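The gripper fork, at (385,240), is centred over the post at (382,330). Descend.

>>> {"op": "play_rows", "data": {
  "motion": [
    [[0.35,0,0,30,8],[0.35,1,0,60,8],[0.35,1,0,85,8],[0.35,1,0,100,8],[0.35,1,0,103,8],[0.35,1,0,103,8]]
  ]
}}

```text
clock: 10.3
eef_pos: [0.5679, 0.1346, 0.1468]
orientation: [179.6, 0.7, 124.0]
ft_force: [0.2, 0.2, 0.0]
opening: 0.0295
grasp_force: 0.0
```

```bash
python3 -c "
from h import *;import bench;o=bench.get_obs();st(o)
for th in (.55,.65,.75,.85,.95,1.05,1.15,1.25,1.35,1.45,1.55,1.61): p,y=arc(th);print(th);rel(o,[(*p,.147,y+180)])"
```

```text
t 10.3 pos [0.5679 0.1346 0.1468] yaw 124.0 tilt deg [ 0.79 -0.37] j [13.6 23.6 -1.4 64.3 -0.5 69.6] F [0.2 0.2 0. ] open 0.0295 g 0.0
0.55
[ 0.2 -9.1 -0.3] turn -4.1
0.65
[ -1.  -19.   -0.4] turn -9.8
0.75
[ -3.2 -28.8  -0.4] turn -15.5
0.85
[ -6.4 -38.2  -0.5] turn -21.3
0.95
[-10.5 -47.4  -0.5] turn -27.0
1.05
[-15.5 -56.   -0.5] turn -32.7
1.15
[-21.3 -64.2  -0.5] turn -38.5
1.25
[-27.9 -71.7  -0.4] turn -44.2
1.35
[-35.2 -78.5  -0.4] turn -49.9
1.45
[-43.1 -84.5  -0.3] turn -55.7
1.55
[-51.7 -89.7  -0.3] turn -61.4
1.61
[-57.  -92.5  -0.2] turn -64.8
```

>>> {"op": "play_rows", "data": {
  "motion": [
    [[0.35,0,-9,0,-4],[0.35,-1,-19,0,-10],[0.35,-3,-29,0,-15],[0.35,-6,-38,0,-21],[0.35,-10,-47,0,-27],[0.35,-15,-56,0,-33],[0.35,-21,-64,0,-38],[0.35,-21,-64,0,-38]]
  ]
}}

```text
clock: 11.1
eef_pos: [0.527, 0.081, 0.1478]
orientation: [-179.9, 1.0, 162.0]
ft_force: [0.1, -0.4, 0.9]
opening: 0.0297
grasp_force: 0.0
```

```bash
python3 -c "
from h import *;import bench;o=bench.get_obs();st(o)
for th in (1.2,1.25,1.3,1.35,1.4,1.45,1.5,1.55,1.61): p,y=arc(th);print(th);rel(o,[(*p,.147,y+180)])"
```

```text
t 11.1 pos [0.527  0.081  0.1478] yaw 162.0 tilt deg [ 0.93 -0.37] j [ 9.  17.6 -9.8 61.7 -0.5 27. ] F [ 0.1 -0.4  0.9] open 0.0297 g 0.0
1.2
[ 0.2 -5.   0.8] turn -3.3
1.25
[ -0.2 -10.    0.9] turn -6.2
1.3
[ -0.8 -15.    0.9] turn -9.0
1.35
[ -1.7 -19.9   0.9] turn -11.9
1.4
[ -2.9 -24.7   0.9] turn -14.8
1.45
[ -4.3 -29.5   1. ] turn -17.6
1.5
[ -5.9 -34.3   1. ] turn -20.5
1.55
[ -7.8 -38.9   1. ] turn -23.4
1.61
[-10.3 -44.3   1.1] turn -26.8
```

>>> {"op": "play_rows", "data": {
  "motion": [
    [[0.35,0,-8,1,-5],[0.35,-1,-15,1,-9],[0.35,-2,-22,1,-13],[0.35,-4,-29,1,-18],[0.35,-6,-34,1,-21],[0.35,-8,-39,1,-24],[0.35,-10,-44,1,-27],[0.35,-10,-44,1,-27]]
  ]
}}

```text
clock: 11.9
eef_pos: [0.5231, 0.0366, 0.1465]
orientation: [-179.5, 0.8, -171.2]
ft_force: [-0.5, -0.1, -0.5]
opening: 0.0297
grasp_force: 0.0
```

```bash
python3 -c "
from h import *;import bench;o=bench.get_obs();st(o)
s=bench.capture('side');t=bench.capture('top');pickle.dump((s,t),open('h4.pkl','wb'))
a=cv2.resize(s['frame'][120:230,215:325,::-1],None,fx=3.6,fy=3.6,interpolation=cv2.INTER_CUBIC);b=cv2.resize(t['frame'][140:250,190:300,::-1],None,fx=3.6,fy=3.6,interpolation=cv2.INTER_CUBIC)
cv2.imwrite('pics/h4.png',cv2.convertScaleAbs(np.hstack([a,b]),alpha=1.4))"
```

```text
t 11.9 pos [0.5231 0.0366 0.1465] yaw -171.2 tilt deg [ 0.9  -0.39] j [  4.3  16.7 -11.3  61.1  -0.5  -4.6] F [-0.5 -0.1 -0.5] open 0.0297 g 0.0
```

View pics/h4.png

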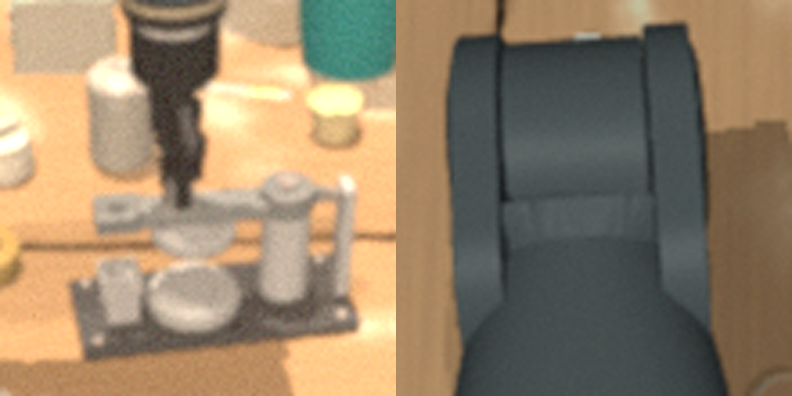

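The head lies straight over the base, with its nose at (117,206) above the lug at (120,265): it is seated. Lift off and go to the pin.

>>> {"op": "play_rows", "data": {
  "motion": [
    [[0.35,0,0,-20,0],[0.35,0,0,-60,0],[0.35,0,0,-103,0],[0.35,0,0,-103,0]]
  ]
}}

```text
clock: 12.4
eef_pos: [0.523, 0.038, 0.2543]
orientation: [-179.4, 1.2, -171.2]
ft_force: [0.4, 0.0, -0.7]
opening: 0.0301
grasp_force: 0.0
```

```bash
python3 -c "
from h import *;import bench;o=bench.get_obs();st(o);rel(o,[(.479,-.333,.255,180)])
s=bench.capture('side');print(proj(s,[arc(1.571,.15)[0].tolist()+[.121]])); t=bench.capture('top');print(proj(t,[arc(1.571,.15)[0].tolist()+[.121]]))"
```

```text
t 12.4 pos [0.523  0.038  0.2543] yaw -171.2 tilt deg [ 1.29 -0.36] j [ 4.4 13.9  0.8 75.6 -0.5 -4.4] F [ 0.4  0.  -0.7] open 0.0301 g 0.0
[ 100.2 -359.9    0.7] turn 8.8
[[247.28329632 177.7047837 ]]
[[249.31313367 215.74800454]]
```

>>> {"op": "play_rows", "data": {
  "motion": [
    [[0.6,100,-360,1,9],[0.6,100,-360,1,9],[0.6,100,-360,1,9],[0.6,100,-360,1,9],[0.6,100,-360,1,9],[0.6,100,-360,1,9],[0.6,100,-360,1,9],[0.6,100,-360,1,9]]
  ]
}}

```text
clock: 13.3
eef_pos: [0.4765, -0.3369, 0.2481]
orientation: [-179.6, 0.7, 179.7]
ft_force: [0.0, 1.2, -0.4]
opening: 0.0512
grasp_force: 0.0
```

>>> {"op": "play_rows", "data": {
  "motion": [
    [[0.6,0,0,0,0],[0.6,0,0,0,0]]
  ]
}}

```text
clock: 13.5
eef_pos: [0.4775, -0.3336, 0.2485]
orientation: [-179.7, 0.7, 179.8]
ft_force: [-0.1, 0.2, -1.0]
opening: 0.0513
grasp_force: 0.0
```

```bash
python3 -c "
from h import *;import bench;o=bench.get_obs();st(o);rel(o,[(.479,-.333,.17,180)])
s=bench.capture('side');x,y=[int(v) for v in proj(s,[o['eef_pos']-[0,0,.06]])[0]];print(x,y)
t=bench.capture('top');u,v=[int(v) for v in proj(t,[o['eef_pos']-[0,0,.06]])[0]];print(u,v)
a=cv2.resize(s['frame'][y-55:y+55,x-55:x+55,::-1],None,fx=3.6,fy=3.6,interpolation=cv2.INTER_CUBIC);b=cv2.resize(t['frame'][v-55:v+55,u-55:u+55,::-1],None,fx=3.6,fy=3.6,interpolation=cv2.INTER_CUBIC)
cv2.imwrite('pics/p5.png',cv2.convertScaleAbs(np.hstack([a,b]),alpha=1.4))"
```

```text
t 13.5 pos [ 0.4775 -0.3336  0.2485] yaw 179.8 tilt deg [ 0.74 -0.33] j [-35.   21.5  10.3  78.    0.2 -34.8] F [-0.1  0.2 -1. ] open 0.0513 g 0.0
[-0.5  1.  78.5] turn -0.2
253 241
375 214
```

View pics/p5.png

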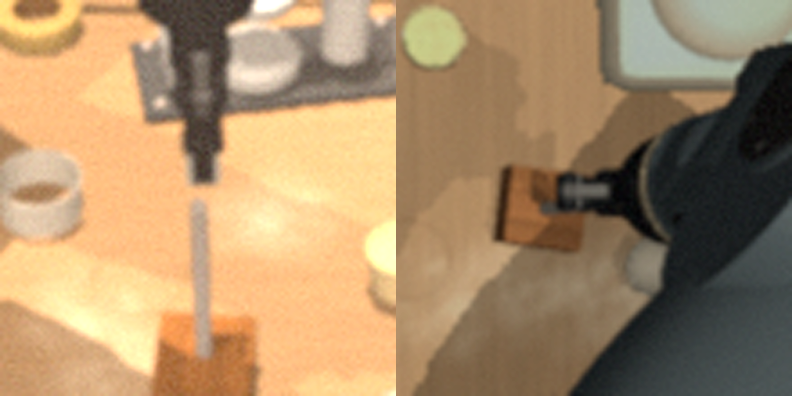

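Pin top (198,203) is just under the fingers (203,165), within about 2 mm. Descend, then close.

>>> {"op": "play_rows", "data": {
  "motion": [
    [[0.6,0,1,30,0],[0.6,0,1,60,0],[0.6,0,1,78,0],[0.6,0,1,78,0],[0,0,1,78,0],[0,0,1,78,0],[0,0,1,78,0],[0,0,1,78,0]]
  ]
}}

```text
clock: 14.4
eef_pos: [0.4796, -0.3334, 0.1729]
orientation: [-179.6, 0.9, 179.9]
ft_force: [-0.4, 1.3, 7.0]
opening: 0.0106
grasp_force: 58.5
```

>>> {"op": "play_rows", "data": {
  "motion": [
    [[0,0,0,0,0],[0,0,0,0,0],[0,0,0,0,0]]
  ]
}}

```text
clock: 14.7
eef_pos: [0.4796, -0.3335, 0.173]
orientation: [-179.6, 0.9, 179.9]
ft_force: [-0.2, 1.3, 6.6]
opening: 0.01
grasp_force: 58.5
```

>>> {"op": "play_rows", "data": {
  "motion": [
    [[0,0,0,-10,0],[0,0,0,-30,0],[0,0,0,-60,0],[0,0,0,-100,0],[0,0,0,-130,0],[0,0,0,-130,0],[0,0,0,-130,0]]
  ]
}}

```text
clock: 15.4
eef_pos: [0.4773, -0.3326, 0.3023]
orientation: [-179.6, 0.9, 179.9]
ft_force: [0.3, -0.3, -2.2]
opening: 0.0106
grasp_force: 58.6
```

```bash
python3 -c "
from h import *;import bench;o=bench.get_obs();st(o);rel(o,[(.4729,.0339,.296,180)])"
```

```text
t 15.4 pos [ 0.4773 -0.3326  0.3023] yaw 179.9 tilt deg [ 0.89 -0.45] j [-34.9  21.5  18.1  85.6   0.1 -34.8] F [ 0.3 -0.3 -2.2] open 0.0106 g 58.6
[  5.1 366.5   3.3] turn -0.1
```

>>> {"op": "play_rows", "data": {
  "motion": [
    [[0,5,40,-10,0],[0,5,80,-10,0],[0,5,125,-10,0],[0,5,170,-10,0],[0,5,215,-10,0],[0,5,260,-10,0],[0,5,300,-10,0],[0,5,325,-10,0]]
  ]
}}

```text
clock: 16.2
eef_pos: [0.4715, -0.0048, 0.3083]
orientation: [-179.6, 0.7, -180.0]
ft_force: [-0.2, -0.5, -0.9]
opening: 0.01
grasp_force: 58.9
```

>>> {"op": "play_rows", "data": {
  "motion": [
    [[0,0,15,0,0],[0,0,30,0,0],[0,0,41,0,0],[0,0,41,0,0],[0,0,41,0,0],[0,0,41,0,0]]
  ]
}}

```text
clock: 16.8
eef_pos: [0.4725, 0.0331, 0.3089]
orientation: [-179.6, 0.8, 179.9]
ft_force: [0.5, 0.3, -1.2]
opening: 0.0102
grasp_force: 58.8
```

```bash
python3 -c "
from h import *;import bench;o=bench.get_obs();st(o);rel(o,[(.4729,.0339,.29,180)])
s=bench.capture('side');t=bench.capture('top');pickle.dump((s,t),open('h6.pkl','wb'))
f=o['eef_pos']-[0,0,.163];x,y=proj(s,[f])[0];print(x,y,proj(s,[f+[0,0,.16],[.4729,.0339,.121],[.4729,.0339,.056]]));print(proj(t,[f,[.4729,.0339,.121]]))
X,Y=int(x)-38,int(y)-55;u,v=[int(q) for q in proj(t,[f])[0]];print(X,Y,u-20,v-40)
a=cv2.resize(s['frame'][Y:Y+85,X:X+76,::-1],None,fx=7,fy=7,interpolation=cv2.INTER_CUBIC)
b=cv2.resize(t['frame'][v-40:v+45,u-20:u+20,::-1],None,fx=6,fy=7,interpolation=cv2.INTER_CUBIC)
cv2.imwrite('pics/p6.png',cv2.convertScaleAbs(np.hstack([a,b]),alpha=1.4))"
```

```text
t 16.8 pos [0.4725 0.0331 0.3089] yaw 179.9 tilt deg [ 0.81 -0.41] j [ 4.3  8.2  1.6 82.6 -0.5  4.4] F [ 0.5  0.3 -1.2] open 0.0102 g 58.8
[-0.1  0.9 18.9] turn -0.1
247.02598619415525 171.2287813709335 [[246.04162073 125.45005029]
 [247.28969011 177.68735763]
 [247.64443602 194.33926384]]
[[249.34344707 215.50858643]
 [249.28295746 215.74018596]]
209 116 229 175
```

View pics/p6.png

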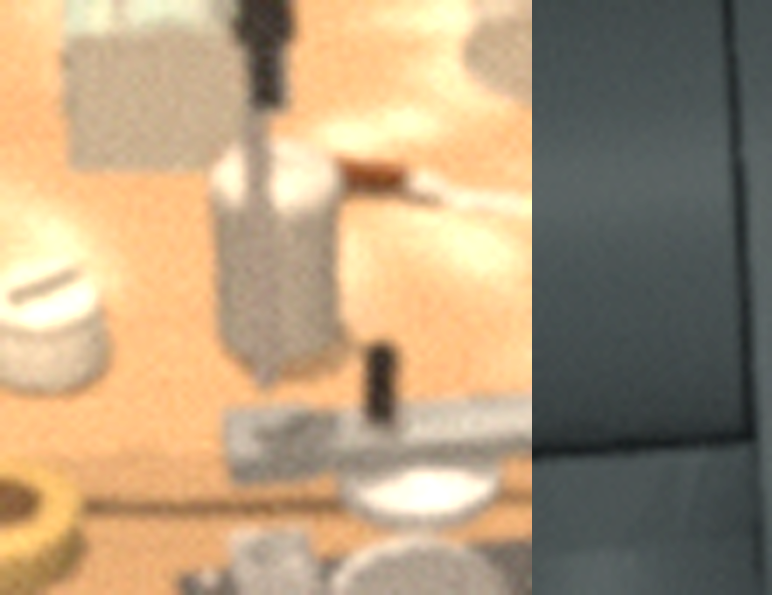

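Pin foot at (264,385) in the crop against nose centre about (276,430) and lug centre (272,560): the pin is about 1 px (2.5–3 mm) short in +x. Correct that and descend gently, watching the force.

>>> {"op": "play_rows", "data": {
  "motion": [
    [[0,-2.5,1.5,0,0],[0,-2.5,1.5,10,0],[0,-2.5,1.5,20,0],[0,-2.5,1.5,26,0],[0,-2.5,1.5,30,0],[0,-2.5,1.5,34,0],[0,-2.5,1.5,36,0],[0,-2.5,1.5,36,0]]
  ]
}}

```text
clock: 17.7
eef_pos: [0.4755, 0.035, 0.273]
orientation: [-179.6, 0.8, 179.9]
ft_force: [0.2, -0.3, -2.1]
opening: 0.0102
grasp_force: 58.8
```

>>> {"op": "play_rows", "data": {
  "motion": [
    [[0,0,0,4,0],[0,0,0,8,0],[0,0,0,12,0],[0,0,0,12,0]]
  ]
}}

```text
clock: 18.1
eef_pos: [0.4755, 0.0349, 0.2605]
orientation: [-179.6, 0.8, 179.9]
ft_force: [-0.5, 0.1, -1.0]
opening: 0.0101
grasp_force: 58.9
```

```bash
python3 -c "
from h import *;import bench;o=bench.get_obs();st(o);print(o['torque'])"
```

```text
t 18.1 pos [0.4755 0.0349 0.2605] yaw 179.9 tilt deg [ 0.78 -0.41] j [ 4.5  8.7 -4.8 75.8 -0.5  4.6] F [-0.5  0.1 -1. ] open 0.0101 g 58.9
[-0.00500861 -0.04919661 -0.01647039]
```

>>> {"op": "play_rows", "data": {
  "motion": [
    [[0,0,0,6,0],[0,0,0,12,0],[0,0,0,18,0],[0,0,0,24,0],[0,0,0,30,0],[0,0,0,34,0],[0,0,0,34,0]]
  ]
}}

```text
clock: 18.8
eef_pos: [0.476, 0.0346, 0.2265]
orientation: [-179.6, 0.8, 179.9]
ft_force: [0.2, -0.0, -1.2]
opening: 0.0103
grasp_force: 58.8
```

```bash
python3 -c "
from h import *;import bench;o=bench.get_obs();st(o);print(o['torque'])
s=np.mean([bench.capture('side')['frame'].astype(float) for _ in range(6)],0)
s=s[150:215,225:275,::-1]
cv2.imwrite('pics/p7.png',np.clip(cv2.resize(s,None,fx=9,fy=9,interpolation=cv2.INTER_CUBIC)*1.4,0,255).astype(np.uint8))"
```

```text
t 18.8 pos [0.476  0.0346 0.2265] yaw 179.9 tilt deg [ 0.78 -0.41] j [ 4.5  9.2 -9.1 70.9 -0.5  4.5] F [ 0.2 -0.  -1.2] open 0.0103 g 58.8
[-0.00552794  0.02149774  0.01845136]
```

View pics/p7.png

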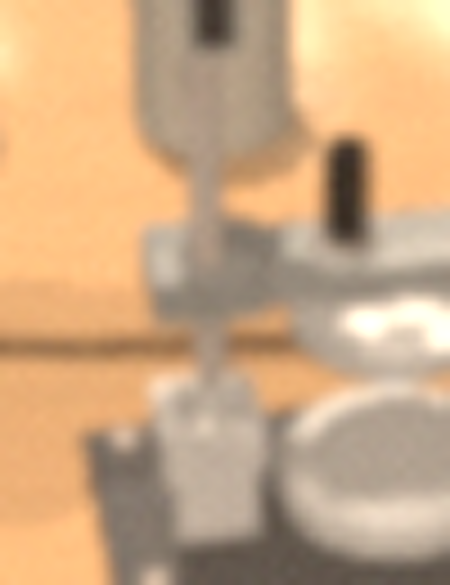

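The pin passes through the nose and its foot, at (208,380), is over the lug bore near (208,400), with no lateral force. Continue down.

>>> {"op": "play_rows", "data": {
  "motion": [
    [[0,0,0,4,0],[0,0,0,8,0],[0,0.2,0.1,12,0],[0,0.2,0.1,16,0],[0,0.3,0.2,19,0],[0,0.3,0.2,19,0]]
  ]
}}

```text
clock: 19.7
eef_pos: [0.4759, 0.0346, 0.2076]
orientation: [-179.6, 0.8, 179.9]
ft_force: [-0.6, -0.5, -2.1]
opening: 0.0097
grasp_force: 58.7
```

Foot is now at about 0.044, inside the lower bushing, still without force.

>>> {"op": "play_rows", "data": {
  "motion": [
    [[0,0,0,4,0],[0,0,0,8,0],[0,0.2,0.1,12,0],[0,0.2,0.1,16,0],[0,0.3,0.2,19,0],[0,0.3,0.2,19,0],[0,0.3,0.2,19,0]]
  ]
}}

```text
clock: 20.4
eef_pos: [0.4761, 0.0348, 0.189]
orientation: [-179.6, 0.8, 179.9]
ft_force: [-1.4, -1.8, -2.9]
opening: 0.0103
grasp_force: 58.8
```

```bash
python3 -c "
from h import *;import bench;o=bench.get_obs();st(o);print(o['torque'])"
```

```text
t 20.4 pos [0.4761 0.0348 0.189 ] yaw 179.9 tilt deg [ 0.81 -0.4 ] j [  4.5  10.  -13.6  65.6  -0.5   4.5] F [-1.4 -1.8 -2.9] open 0.0103 g 58.8
[-0.64218831  0.37357336 -0.00883191]
```

>>> {"op": "play_rows", "data": {
  "motion": [
    [[0,0,0,0,0],[0,0,0,0,0],[0,0,0,0,0]]
  ]
}}

```text
clock: 20.7
eef_pos: [0.4762, 0.0348, 0.1891]
orientation: [-179.6, 0.8, 179.9]
ft_force: [-1.4, -1.0, -3.5]
opening: 0.0099
grasp_force: 58.7
```

```bash
python3 -c "
from h import *;import bench;st(bench.get_obs());print(bench.job_done())"
```

```text
t 20.7 pos [0.4762 0.0348 0.1891] yaw 179.9 tilt deg [ 0.83 -0.4 ] j [  4.5  10.  -13.6  65.6  -0.5   4.5] F [-1.4 -1.  -3.5] open 0.0099 g 58.7
the job is handed in; nothing more can be done
None
```

I handed the job in at 20.7 s, with no verdict returned: the head looked seated on its end stop in the side view, and the gripper still holds the pin (59 N) through both bushings, its foot worked out at about 26 mm over the worktop (hidden from view), so about 14 mm below the lug and 16 mm above the base plate.

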